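# Clear the topping box lid and hold it half open

## Task

Take the scraper block and, with the lid of the topping box still shut, push all three chips off the lid into the crumb trough at the box's left end, without touching them with the hand. Stand the scraper upright on the free worktop and let go of it; then raise the lid by its knob and hold it half open, at 45 degrees from shut: the program finishes while still holding the lid there. Leave the other things on the counter where they are.

Things in the scene. Friction and masses are not known exactly. Their poses are not given: they have to be found in the camera images.
- topping_box: Steel topping box, fixed to the worktop on the left of the slicer, 170 mm deep (its x) and 180 mm wide (its y), lid top 91 mm above its underside. Origin: centre of its underside, on the worktop; its x points level to the back (hinge side), its y to its left end, where the crumb trough hangs, z up. A level steel lid covers it: lid plate 180 mm in x (-90 to +90), 196 mm in y (-98 to +98), 8 mm thick, top face at z = 91 mm when shut.
- lid (a joint): Opening angle of the lid, rad: 0 shut and level, grows as the front edge (the one towards the robot) rises, stop at 1.4. The hinge is free: unless it is held the 0.35 kg lid falls shut from every angle.
- lid_hinge (a point): Point on the hinge line of the lid, at the middle of its back edge: at (90, 0, 87) mm in the frame of the box; the hinge line runs along the y of the box.
- lid_knob (a point): Centre of the lid's black knob, a crossbar lying along the y of the box, 40 mm long and 22 mm thick, on a round stem 21 mm thick near the front edge of the lid. Shut, it is at (-68, 0, 123) mm in the frame of the box: 32 mm above the lid's top face, 158 mm in front of the hinge line. Pinched by its two flat ends (40 mm apart) it can turn between the fingers as the lid rises, so the gripper can stay pointing down. The axes of this point are those of the lid: they turn with it.
- trough (a point): Centre of the inner floor of the open aluminium crumb trough that hangs on the left end of the box, beside the lid's left edge: at (25, 125.5, 34) mm in the frame of the box and with its axes. Inside it measures 124 mm (x) by 60 mm (y); its rim is 39 mm above its floor, 18 mm below the lid's top face; its opening starts under the lid's left edge.
- scraper: Loose hand scraper block, 0.2 kg, standing upright on the worktop to the right of the slicer: foot with steel edges 28 mm thick (its x) by 100 mm wide (its y), 26 mm high; on it an upright grey plastic grip 22 mm thick (x), 60 mm wide (y), reaching 68 mm above the underside. The same seen from both sides. Origin: centre of its underside, z up.
- free_spot (a point): A spot on the worktop in front of the slicer's left half that is always free: 60 mm clear to its left and right, 40 mm towards the slicer and the robot. Room for the scraper with its width across (its y along the world y); elsewhere on the free worktop will do as well.
- slicer: Fixed slicing machine between the scraper and the box. Origin: middle of its underside. From there it reaches 230 mm towards the robot, 200 mm away, 260 mm to the left (+y), 290 mm to the right, and 350 mm up (its left part by the box only 90 mm, with the motor housing behind): carry things over it or round its front.
- chip_1: Loose chip of cheese with rind, 24 x 13 x 10 mm, 12 g, lying on the lid behind the knob (in the frame of the box x 8 to 52 mm, y -50 to 55 mm). Origin: centre of its underside.
- chip_2: Loose chip of cheese with rind, 20 x 16 x 11 mm, 12 g, lying on the lid behind the knob (in the frame of the box x 8 to 52 mm, y -50 to 55 mm). Origin: centre of its underside.
- chip_3: Loose chip of cheese with rind, 22 x 15 x 9 mm, 12 g, lying on the lid behind the knob (in the frame of the box x 8 to 52 mm, y -50 to 55 mm). Origin: centre of its underside.
- label_roll: Bystander: white roll of labels, 61 mm across, 40 mm high. Origin: centre of its underside.
- spice_jar: Bystander: spice jar, 47 mm across, 98 mm high. Origin: centre of its underside.
- timer: Bystander: flat kitchen timer, 70 x 70 x 20 mm. Origin: centre of its underside.
- sample_pot: Bystander: small food pot with a foil lid, 72 mm across, 72 mm high. Origin: centre of its underside.
- brush: Bystander: pale pastry brush, 39 x 194 x 20 mm, its length along its y. Origin: centre of its underside.

How it is judged:
On the way, in this order (a step that is already met when the one before it is completed fails the run):
1. the scraper block is lifted in the fingers (height (world z) of scraper above 0.03 m and contact force between the fingers and scraper above 0.5 N), for 0.2 s.
2. all three chips lie in the crumb trough (x of chip_1 in the frame of trough between -0.068 and 0.068 m and y of chip_1 in the frame of trough between -0.036 and 0.036 m and z of chip_1 in the frame of trough between -0.006 and 0.034 m and x of chip_2 in the frame of trough between -0.068 and 0.068 m and y of chip_2 in the frame of trough between -0.036 and 0.036 m and z of chip_2 in the frame of trough between -0.006 and 0.034 m and x of chip_3 in the frame of trough between -0.068 and 0.068 m and y of chip_3 in the frame of trough between -0.036 and 0.036 m and z of chip_3 in the frame of trough between -0.006 and 0.034 m), for 0.2 s.
3. the scraper stands upright on the worktop, released (height (world z) of scraper between -0.008 and 0.008 m and angle between scraper's own z axis and vertical below 0.1 rad and contact force between the fingers and scraper below 0.1 N), for 0.2 s.
At the end, for the whole second after the job is handed in: The lid stands still at 45 degrees, give or take 5, held by the fingers at its knob (grasp point within 45 mm of the knob's centre); the scraper stands upright (within 0.1 rad) on the worktop, untouched by the fingers; all three chips lie in the crumb trough (all of step 2 and all of step 3 and value of joint lid between 0.698 and 0.873 rad and velocity of joint lid between -0.05 and 0.05 rad/s and distance between the grasp point and lid_knob below 0.045 m and contact force between the fingers and topping_box above 0.5 N); the arm keeps its last pose, push and grip.
It fails at once if a chip is touched by the robot itself (contact force between any of the arm, the fingers and chip_1 above 0.2 N or contact force between any of the arm, the fingers and chip_2 above 0.2 N or contact force between any of the arm, the fingers and chip_3 above 0.2 N).
It fails at once if the lid is raised (over 0.12 rad) before all chips lie in the trough (value of joint lid above 0.12 rad and not (x of chip_1 in the frame of trough between -0.068 and 0.068 m and y of chip_1 in the frame of trough between -0.036 and 0.036 m and z of chip_1 in the frame of trough between -0.006 and 0.034 m and x of chip_2 in the frame of trough between -0.068 and 0.068 m and y of chip_2 in the frame of trough between -0.036 and 0.036 m and z of chip_2 in the frame of trough between -0.006 and 0.034 m and x of chip_3 in the frame of trough between -0.068 and 0.068 m and y of chip_3 in the frame of trough between -0.036 and 0.036 m and z of chip_3 in the frame of trough between -0.006 and 0.034 m)).
It fails at once if a bystander is moved more than 30 mm (distance of any of label_roll, spice_jar, timer, sample_pot, brush from where it was at the start of the episode above 0.03 m).
It also fails if it takes over 72 s, if anything falls off the work surface, if the arm or the gripper's body presses on something with over 40 N, if the wrist force passes 120 N, or if a joint passes its speed limit or range.

## Robot

A 6-joint arm with a two-finger parallel gripper is mounted at the origin on a cart in front of the work surface, level with it; the furniture and walls round the work are solid. World frame = base frame: x ahead of the robot, y to its left, z up, the work surface at z = 0. Lengths are in m, angles in rad, forces in N, time in s.
With the tool pointing down it reaches from about 0.3 to 0.85 m from the base axis. Payload 4.2 kg.
Tool frame: the origin (TCP) lies on the centre line of the jaws, within the pads' length; the fingertips stand 11 mm ahead of it and the grasp point (between the pads) lies 8 mm behind it (r.nose_length is the distance from the TCP to the fingertips, in m); z points along the fingers, y is the direction in which the jaws open and shut (so a half turn about z gives the same grasp; the last joint's range is limited). The gripper opens to 91 mm and grips with 3 to 60 N. Pads are 32 mm wide; open, the fingers measure 118 mm over their backs; the gripper's body (76 mm by 178 mm) begins 60 mm behind the grasp point.
Start: joints at [-1.207, 0.32, 1.565, -0, 1.257, -0.02], TCP at [0.215, -0.533, 0.225] pointing down, gripper open.
Joint ranges: [-3.11, 3.11], [-0.84, 2.01], [0.21, 2.61], [-1.34, 4.49], [0.05, 2.63], [-2.56, 2.56]. Speed limits (rad/s): [2.57, 2.57, 3.14, 3.14, 3.14, 3.14].

## Interface

Orientations are given as a unit quaternion [x, y, z, w].
In Python, from cell import r gives the robot as it stands. The module is installed in compiled form; this text tells all that it offers.
- The arm moves only by the shell command python3 -m creep 'ROWS'. ROWS is JSON, a list of rows, each a list of 5 numbers: the shift along the tool's x, y, z in m, then the turn about the tool's z in degrees, then the opening, from 0 (shut) to 1 (fully open). A call has exactly 5 rows; each row shifts and turns the pose as measured when the row begins, along the tool's axes as they then stand; what a row does not reach is not made up. A row lasts 1/8 s, in which the tool goes at most 62.5 mm and 10.7 degrees, less where a joint would pass 70% of its speed; a pose out of reach is approached as far as the arm can. A call is refused whole if a number of a shift passes 0.0625 or a number of a turn 10.7, either way. A call with a gripper value outside its range is refused whole. The fingers move at their own pace and stop on an object; the grip force is fixed at half the most. Time passes only in rows, so rows that do not move let the fingers close, or fill a call up. It gives the time, the measured TCP pose, the force and the opening at its end, in the units of the state.
- r.read_state(): the state, without advancing time (a new reading comes with each control period).
- r.snapshot(name): name is "side" or "top"; returns a dict with "image" (420x560x3 uint8, red, green, blue), "depth" (420x560 float32, m along the optical axis (not along the pixel's ray), 0 where there is no reading), "intrinsics" (3x3 intrinsics, pixels), "position" and "rotation" of the camera in the world. Camera axes: x right, y down, z forward; pixel columns grow to the right and rows downward; lengths in m; the calibration is good to about 2 mm. A picture is of the moment at which its call begins.
- r.close_job(): hands the job in, once; it reports no verdict.
Trained networks look in a picture, given as the dict that the camera call returned (one of the last four; its "shot" number tells which), for a name from the list of things; names that differ only in an ending like _2 or _b are one class to them, and where a whole thing is asked for, a point or a joint stands for the part that bears it (a point fixed in the world has none). Each returns a list of dicts, best first, with "confidence" (0 to 1); they miss things now and then, are a little off and sometimes report something else, mostly with a low value. They report only what shows in the picture. A call takes as long as a camera call.
- r.find_in(name, picture): "location" ([row, column] in pixels, amid what is visible of it).
- r.landmark_of(name, picture): "location" ([row, column] in pixels: a listed point, or the origin of a listed thing).
The state is a dict: "time": time; "q": joint angles; "joint_velocities": joint speeds; "joint_torque": joint torques, N m; "ee_pos": TCP position; "ee_rot": TCP orientation; "force": force on the tool from outside, world axes, zero at the start; "wrist_torque": the same for the moment, N m; "width": finger opening in m.
Only numpy, scipy, OpenCV 4.12 (cv2) and the standard library are available. Lean on these libraries where they do the work, as an engineer would, in place of code of your own. Each camera call takes 0.05 s, during which the arm holds its last target. There are 200 camera calls.

## Working session

There is one attempt and no reset: what is moved stays moved. The work goes in short steps, Python scripts to look and compute and a shell command to move; the robot and the scene stay as the last step left them, time stands still between calls to the robot, and variables do not carry over. Pictures are saved under pics/ and viewed, about 8 in all and at most 12, crops included, and the job is handed in when it is done.

```bash
mkdir -p pics
cat > h.py <<'E'
import numpy as np, cv2
from cell import r
from scipy.spatial.transform import Rotation as R
def world(p,rc,z=None):
    K=np.array(p["intrinsics"]);Rm=np.array(p["rotation"]);t=np.array(p["position"])
    if Rm.shape!=(3,3): Rm=R.from_quat(Rm).as_matrix()
    ray=Rm@np.linalg.solve(K,[rc[1],rc[0],1.])
    if z is None:
        a,b=int(round(rc[0])),int(round(rc[1])); d=p["depth"][max(a-1,0):a+2,max(b-1,0):b+2]; d=d[d>0]
        if len(d)==0: return np.full(3,np.nan)
        return t+ray*np.median(d)
    return t+ray*(z-t[2])/ray[2]
def cloud(p):
    K=np.array(p["intrinsics"]);Rm=np.array(p["rotation"]);t=np.array(p["position"])
    if Rm.shape!=(3,3): Rm=R.from_quat(Rm).as_matrix()
    d=p["depth"];v,u=np.mgrid[:d.shape[0],:d.shape[1]]
    c=np.stack([u,v,np.ones_like(u)],-1)@np.linalg.inv(K).T*d[...,None]
    c=c@Rm.T+t; c[d<=0]=np.nan
    return c
def save(p,n,crop=None,s=1):
    im=p["image"][...,::-1]
    if crop: im=im[crop[0]:crop[1],crop[2]:crop[3]]
    cv2.imwrite(f"pics/{n}.png",cv2.resize(im,None,fx=s,fy=s,interpolation=cv2.INTER_CUBIC))
def st():
    s=r.read_state(); Rm=R.from_quat(s["ee_rot"]).as_matrix()
    print("t",round(s["time"],2),"pos",np.round(s["ee_pos"],4),"x",Rm[:,0].round(3),"y",Rm[:,1].round(3),"z",Rm[:,2].round(3),"F",np.round(s["force"],1),"w",round(s["width"],4),"q",np.round(s["q"],2))
    return s
E
python3 - <<'E'
from h import *
st()
for c in ("top","side"):
    p=r.snapshot(c); save(p,c+"0"); print(c,np.round(p["position"],3),np.round(p["rotation"],3).tolist(),np.round(p["intrinsics"],1).tolist())
    for n in ["topping_box","lid_hinge","lid_knob","trough","scraper","free_spot","slicer","chip_1","label_roll","spice_jar","timer","sample_pot","brush"]:
        for d in r.landmark_of(n,p)[:4 if n=="chip_1" else 1]: print(n,np.round(d["location"]),round(d["confidence"],2),"depth pt",world(p,d["location"]).round(3),"z0",world(p,d["location"],0).round(3))
E
```

```text
t 0.0 pos [ 0.2151 -0.5327  0.2241] x [0.927 0.374 0.   ] y [ 0.374 -0.927 -0.002] z [-0.001  0.002 -1.   ] F [-0.7 -0.2 -0.2] w 0.0912 q [-1.21  0.32  1.57  0.    1.26 -0.02]
top [ 0.239 -0.036  1.739] [-0.702, 0.707, -0.062, 0.056] [[455.9, 0.0, 283.6], [0.0, 455.9, 211.3], [0.0, 0.0, 1.0]]
topping_box [216. 182.] 0.63 depth pt [0.505 0.318 0.092] z0 [0.52  0.338 0.   ]
lid_hinge [187. 172.] 0.91 depth pt [0.633 0.378 0.007] z0 [0.635 0.38  0.   ]
lid_knob [225. 178.] 0.82 depth pt [0.466 0.323 0.132] z0 [0.485 0.353 0.   ]
trough [215. 149.] 0.8 depth pt [0.52  0.454 0.036] z0 [0.526 0.464 0.   ]
scraper [233. 378.] 0.54 depth pt [ 0.446 -0.414  0.01 ] z0 [ 0.447 -0.417  0.   ]
free_spot [248. 247.] 0.85 depth pt [0.392 0.087 0.   ] z0 [0.392 0.087 0.   ]
chip_1 [195. 188.] 0.41 depth pt [0.58  0.297 0.101] z0 [0.601 0.318 0.   ]
chip_1 [203. 164.] 0.4 depth pt [0.551 0.384 0.102] z0 [0.57 0.41 0.  ]
chip_1 [200. 173.] 0.34 depth pt [0.563 0.352 0.103] z0 [0.583 0.376 0.   ]
label_roll [247. 431.] 0.81 depth pt [ 0.392 -0.615  0.005] z0 [ 0.393 -0.617  0.   ]
spice_jar [181. 375.]
[... 778 characters left out ...]
pt [ 0.448 -0.402 -0.002] z0 [ 0.447 -0.399  0.   ]
free_spot [265. 280.] 0.92 depth pt [ 0.399  0.108 -0.001] z0 [0.398 0.109 0.   ]
slicer [174. 351.] 0.17 depth pt [ 0.386 -0.578  0.008] z0 [ 0.389 -0.592  0.   ]
chip_1 [272. 191.] 0.58 depth pt [0.568 0.363 0.099] z0 [0.641 0.275 0.   ]
chip_1 [284. 188.] 0.4 depth pt [0.55  0.405 0.092] z0 [0.615 0.327 0.   ]
label_roll [174. 348.] 0.72 depth pt [ 0.401 -0.578  0.006] z0 [ 0.404 -0.588  0.   ]
timer [216. 325.] 0.45 depth pt [ 0.367 -0.222  0.009] z0 [ 0.371 -0.235  0.   ]
sample_pot [169. 312.] 0.62 depth pt [ 0.55  -0.528  0.016] z0 [ 0.561 -0.555  0.   ]
brush [237. 307.] 0.73 depth pt [ 0.372 -0.054  0.018] z0 [ 0.38  -0.077  0.   ]
```

View pics/top0.png

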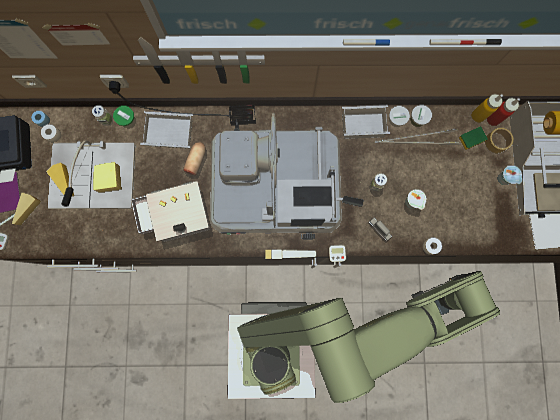

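Run:
```python
from h import *
for cam in ("top","side"):
    p=r.snapshot(cam); c=cloud(p)
    def rect(n,b,zlo,zhi):
        m=(c[...,0]>b[0])&(c[...,0]<b[1])&(c[...,1]>b[2])&(c[...,1]<b[3])&(c[...,2]>zlo)&(c[...,2]<zhi)
        q=c[m]; 
        if len(q)<5: print(cam,n,len(q)); return
        (cx,cy),(w,h),a=cv2.minAreaRect(q[:,:2].astype(np.float32)); print(cam,n,len(q),"ctr",round(cx,4),round(cy,4),"size",round(w,4),round(h,4),"ang",round(a,1),"z",np.median(q[:,2]).round(4),q[:,2].max().round(3))
    rect("lid",(.42,.68,.19,.46),.084,.096)
    rect("chips",(.53,.63,.2,.45),.0965,.11)
    rect("knob",(.43,.51,.25,.37),.12,.145)
    rect("scr grip",(.38,.52,-.48,-.33),.06,.075)
    rect("scr foot",(.38,.52,-.48,-.33),.012,.032)
    rect("trough rim",(.40,.65,.40,.52),.065,.08)
p=r.snapshot("top"); save(p,"topz",(165,265,130,290),5)
p=r.snapshot("side"); save(p,"sidez",(160,320,140,380),3)
```

```text
top lid 2193 ctr 0.5447 0.301 size 0.2002 0.2823 ang 15.8 z 0.0912 0.096
top chips 215 ctr 0.5814 0.3488 size 0.1984 0.0971 ang 89.8 z 0.0986 0.11
top knob 72 ctr 0.4584 0.3224 size 0.0219 0.0415 ang 15.7 z 0.1317 0.144
top scr grip 87 ctr 0.4607 -0.4187 size 0.0566 0.0234 ang 39.5 z 0.0679 0.075
top scr foot 104 ctr 0.448 -0.4079 size 0.1339 0.113 ang 82.5 z 0.0243 0.032
top trough rim 78 ctr 0.5161 0.4736 size 0.1315 0.0563 ang 15.2 z 0.0716 0.079
side lid 2783 ctr 0.5468 0.3049 size 0.2011 0.2874 ang 15.0 z 0.0903 0.096
side chips 94 ctr 0.5654 0.354 size 0.0267 0.1114 ang 14.9 z 0.0998 0.105
side knob 92 ctr 0.46 0.3266 size 0.0212 0.0438 ang 14.7 z 0.1298 0.137
side scr grip 49 ctr 0.4621 -0.4121 size 0.0575 0.0293 ang 34.0 z 0.0637 0.073
side scr foot 118 ctr 0.4608 -0.4117 size 0.0982 0.0329 ang 42.4 z 0.0221 0.032
side trough rim 393 ctr 0.4977 0.4633 size 0.1749 0.0777 ang 16.0 z 0.0707 0.08
```

View close-ups.

The overview shows the arm at lower right, box at about (172,210) with three chips and the knob at (180,228). The scraper is at (380,229), turned, and the brush and timer are at the front edge (290,254), (337,253).

View pics/topz.png

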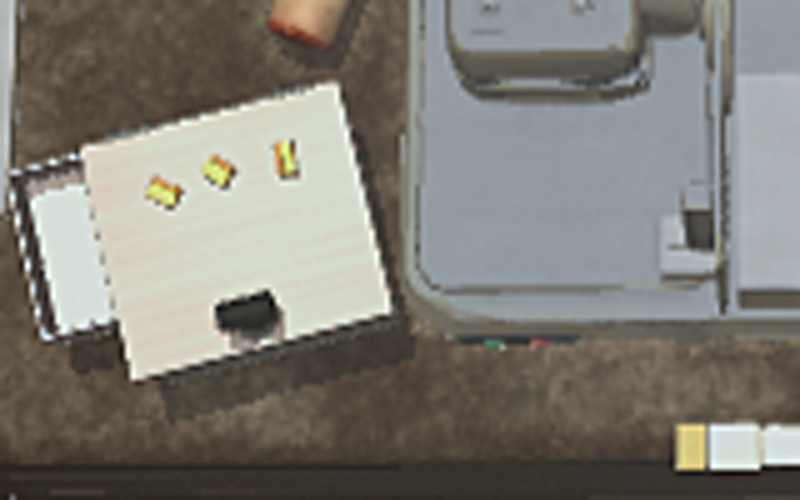

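Run:
```python
from h import *
a=np.radians(15.4); B=np.array([[np.cos(a),-np.sin(a)],[np.sin(a),np.cos(a)]]); o=np.array([.459,.324])+.068*B[:,0]
print("box",o)
for cam in ("top","side"):
    p=r.snapshot(cam); c=cloud(p)
    bx=(c[...,:2]-o)@B
    m=(bx[...,0]>-.03)&(bx[...,0]<.075)&(abs(bx[...,1])<.085)&(c[...,2]>.0955)&(c[...,2]<.108)
    n,l,s,_=cv2.connectedComponentsWithStats(m.astype(np.uint8))
    for i in range(1,n):
        if s[i,4]>4: q=bx[l==i]; print(cam,s[i,4],"box frame ctr",q.mean(0).round(4),q.min(0).round(4),q.max(0).round(4))
    m=(abs(c[...,0]-.46)<.08)&(abs(c[...,1]+.415)<.07)&(c[...,2]>.045)&(c[...,2]<.08)
    n,l,s,_=cv2.connectedComponentsWithStats(m.astype(np.uint8))
    for i in range(1,n):
        if s[i,4]>15: q=c[l==i];print(cam,"grip",cv2.minAreaRect(q[:,:2].astype(np.float32)),q[:,2].max())
    m=(abs(c[...,0]-.46)<.08)&(abs(c[...,1]+.415)<.07)&(c[...,2]>.008)&(c[...,2]<.08)
    n,l,s,_=cv2.connectedComponentsWithStats(m.astype(np.uint8))
    for i in range(1,n):
        if s[i,4]>15: q=c[l==i];print(cam,"whole",s[i,4],cv2.minAreaRect(q[:,:2].astype(np.float32)),q[:,2].max())
```

```text
box [0.52455849 0.34205782]
top 6 box frame ctr [ 0.0662 -0.0606] [ 0.063 -0.068] [ 0.0716 -0.0516]
top 32 box frame ctr [ 0.0411 -0.0517] [ 0.0261 -0.0627] [ 0.058  -0.0398]
top 6 box frame ctr [0.0556 0.0151] [0.0504 0.0093] [0.0617 0.0217]
top 30 box frame ctr [ 0.0445 -0.0045] [ 0.029  -0.0158] [0.0599 0.0056]
top 6 box frame ctr [0.0594 0.0724] [0.0517 0.0684] [0.0649 0.0775]
top 29 box frame ctr [0.0363 0.035 ] [0.0259 0.0136] [0.0468 0.0497]
top 6 box frame ctr [0.0393 0.071 ] [0.0322 0.0664] [0.0433 0.0767]
top 8 box frame ctr [-0.0034 -0.0131] [-0.0101 -0.0201] [ 0.0043 -0.0036]
top 12 box frame ctr [-0.0222 -0.0628] [-0.0266 -0.0747] [-0.0169 -0.052 ]
top 20 box frame ctr [-0.0063  0.0393] [-0.0176  0.0146] [0.0029 0.0575]
top grip ((0.4603767395019531, -0.4176406264305115), (0.05929791182279587, 0.02472664788365364), 44.176239013671875) 0.07764954546203029
top whole 243 ((0.4661538898944855, -0.4225998520851135), (0.10068753361701965, 0.044204287230968475), 41.41579818725586) 0.07764954546203029
side 30 box frame ctr [ 0.0405 -0.0465] [ 0.0285 -0.0557] [ 0.0532 -0.0406]
side 35 box frame ctr [0.0446 0.0031] [ 0.0326 -0.0103] [0.0563 0.0143]
side 34 box frame ctr [0.0408 0.045 ] [0.0282 0.0319] [0.0525 0.0577]
side grip ((0.46065753698349, -0.4097898304462433), (0.060988329350948334, 0.026187235489487648), 41.36458206176758) 0.0734897588086938
side whole 268 ((0.45972439646720886, -0.4087247848510742), (0.10008300840854645, 0.034654468297958374), 45.14725112915039) 0.0734897588086938
```

The close crop shows three yellow chips in a row behind the knob (165,190), (218,172), (287,160), the trough on the left, and the slicer's low left part right of the box. The cloud agrees: box at (0.525,0.342), yaw 15.4°. The chips span box x 0.026–0.062, which is within one scraper width.

```bash
cat >> h.py <<'E'
BA=np.radians(15.4); BX=np.array([np.cos(BA),np.sin(BA)]); BY=np.array([-BX[1],BX[0]]); BO=np.array([.4590,.324])+.068*BX
def wb(x,y): return BO+x*BX+y*BY
def plan(xyz,yaw=None):
    "shift in tool axes after first turning so that tool y points at world angle yaw (deg)"
    s=st(); Rm=R.from_quat(s["ee_rot"]).as_matrix(); turn=0
    if yaw is not None:
        cur=np.degrees(np.arctan2(Rm[1,1],Rm[0,1])); turn=-((yaw-cur+180)%360-180)
        Rm=Rm@R.from_euler("z",turn,degrees=True).as_matrix()
    d=np.array(xyz)-s["ee_pos"]; print("turn",round(turn,1),"then shift",(Rm.T@d).round(4),"world d",d.round(4))
E
python3 - <<'E'
from h import *
plan([.4605,-.4135,.15],-47)
p=r.snapshot("top"); q=r.snapshot("side")
c=np.concatenate([cloud(p).reshape(-1,3),cloud(q).reshape(-1,3)]); c=c[~np.isnan(c).any(1)]
xs=np.arange(.28,.80,.04); ys=np.arange(.44,-.52,-.04)
print("cm   y:",*[f"{y*100:4.0f}" for y in ys])
for x in xs[::-1]:
    row=[]
    for y in ys:
        m=(abs(c[:,0]-x)<.02)&(abs(c[:,1]-y)<.02); row.append(f"{np.percentile(c[m,2],97)*100:4.0f}" if m.sum()>2 else "  --")
    print(f"x{x*100:4.0f}: ",*row)
E
```

```text
t 1.7 pos [ 0.2153 -0.5332  0.225 ] x [ 0.927  0.374 -0.   ] y [ 0.374 -0.927  0.   ] z [ 0. -0. -1.] F [ 0.3 -0.8  1. ] w 0.0908 q [-1.21  0.32  1.56 -0.    1.26 -0.02]
turn -21.0 then shift [0.261  0.0797 0.075 ] world d [ 0.2452  0.1197 -0.075 ]
cm   y:   44   40   36   32   28   24   20   16   12    8    4    0   -4   -8  -12  -16  -20  -24  -28  -32  -36  -40  -44  -48
x  76:     1    1    1    6    6    7   17   22   22   22   25   35   34    8    8    8    9    8    6    1    1    1    1    1
x  72:     1    1    1    6    6    6   16   21   22   22   27   35   35    8    8    8    9    8    7    1    1    1    1    1
x  68:     1    1    1    6    6    7   16   21   22   22   27   35   35    8    8    8    9    8    5    1    1    1    1    1
x  64:     1    1    1   10   10    7   16   21   21   22   24   33   34   12   12   12   24   24    5    1    1   11   11    1
x  60:    10   10   10   10   10    9   10   13   14   14   10   34   30   13   13   22   24   21    6    1    1   10    9    1
x  56:    10   10   10   10   10   10    9    9    9    9    9   34   25   23   26 
[... 240 characters left out ...]
   21   21   15   15   24   23    4    1    2    7    7    1
x  44:     9   10   13   13   10    9    5    6    6    6    6   28   20   31   31   31   20   17    1    1    1    7    7    1
x  40:     0    9    1    1    1    1    1    1    1    1    1    2    2    2    1    1    1    2    2    1    1    1    1    1
x  36:     0    0    0    0    0    0    0    0    0    0    1    2    2    2    2    2    1    2    2    0    0    0    0    0
x  32:   -87  -87  -88  -87  -87  -87  -87  -87  -88  -87  -88  -88  -87  -88  -88  -14  -15  -87  -15  -87  -88  -87  -87  -87
x  28:   -87  -87  -87  -87  -87  -88  -87  -87  -87  -88  -88  -88  -87  -88  -88  -88  -88  -88  -88  -87  -88  -88  -87   57
```

```bash
python3 -m creep '[[0,0,0,-10.5,1],[0,0,0,-10.5,1],[0.06,0.018,0,0,1],[0.06,0.018,0,0,1],[0.06,0.018,0,0,1]]'; python3 -m creep '[[0.06,0.018,0.02,0,1],[0.02,0.007,0.02,0,1],[0,0,0.02,0,1],[0,0,0,0,1],[0,0,0,0,1]]'
python3 - <<'E'
from h import *
plan([.4605,-.4135,.12],-47)
p=r.snapshot("top"); q=r.snapshot("side")
for n,p in (("top",p),("side",q)):
    c=cloud(p).reshape(-1,3); c=c[~np.isnan(c).any(1)]
    print(n)
    for y in np.arange(.23,.10,-.01):
        print(round(y,2),*[ (f"{np.percentile(c[m,2],97)*100:5.1f}" if (m:=(abs(c[:,0]-x)<.006)&(abs(c[:,1]-y)<.005)).sum()>0 else "   --") for x in np.arange(.57,.68,.012)])
E
```

```text
time: 2.42
ee_pos: [0.3826, -0.45, 0.225]
ee_rot: [0.93, 0.368, -0.0, 0.001]
force: [0.5, -1.9, -0.3]
width: 0.0911
time: 3.05
ee_pos: [0.4593, -0.4133, 0.1647]
ee_rot: [0.929, 0.37, -0.0, 0.002]
force: [-0.1, 0.9, -0.2]
width: 0.0914
t 3.05 pos [ 0.4593 -0.4133  0.1647] x [ 0.726  0.688 -0.002] y [ 0.688 -0.726  0.003] z [ 0.001 -0.004 -1.   ] F [-0.1  0.9 -0.2] w 0.0914 q [-0.75  0.43  1.56 -0.    1.16  0.06]
turn 0.4 then shift [0.0008 0.0008 0.0447] world d [ 0.0012 -0.0002 -0.0447]
top
0.23   4.0   3.2   3.4   3.4   0.3   0.9   0.3   0.8   0.3   0.6
0.22   5.9   5.8   6.0   5.3   6.7   6.7   6.8   6.9   7.4   6.9
0.21   7.5   7.8   8.2   7.9   7.4   8.7   8.7   8.2   8.8   8.0
0.2   9.1   8.9   9.0   9.7  10.0   9.6   9.8   9.8   9.5  10.1
0.19   9.4   9.1   8.9   9.5   9.7   9.5   9.9   9.8   9.7   9.8
0.18   9.0   9.2   9.4   9.8   9.8   9.7  13.2    --    --    --
0.17   9.1   9.4   9.6  10.2  13.5  19.8  20.6  20.8  21.1  21.5
0.16   9.2   9.4   9.3   9.6  18.2  21.5  21.2  21.6  21.6  21.4
0.15   9.0   8.7  10.3   9.8  19.7  21.2  21.6  21.4  21.7  21.7
0.14   9.1   9.8   9
[... 388 characters left out ...]
8.9   8.6   8.7   8.6   9.3   8.9   9.3   9.1   9.1
0.2   8.7   8.6   8.7   9.3   9.4   9.3   9.6   9.5   9.1   9.4
0.19   8.7   8.7   9.3   9.7   9.3   9.5  12.8  10.7  11.5  12.5
0.18   8.6   8.7   9.2   9.3  12.8  19.7  19.7  19.8  19.7  19.4
0.17   8.7   8.7   9.4   9.3  17.8  19.8  20.7  20.6  20.8  20.8
0.16   8.5   8.6   9.4   9.5  19.2  20.7  21.2  21.1  21.1  21.3
0.15   8.6   8.8   9.5   9.3  18.9  20.7  21.3  21.7  21.4  21.1
0.14   8.5   8.5   9.2   9.3  18.3  20.6  21.3  21.4  21.3  21.2
0.13   8.6   9.1   9.3   9.5  19.0  20.8  21.0  21.2  21.1  21.2
0.12   8.7   9.3   9.2   9.5  19.8  20.8  21.1  21.0  21.2  21.0
0.11   8.7   9.3   9.4   9.4  18.3  20.6  20.9  21.2  21.3  21.1
```

```bash
python3 -m creep '[[0.001,0.001,0.03,0,1],[0,0,0.03,0,1],[0,0,0.03,0,1],[0,0,0.022,0,1],[0,0,0,0,1]]'
python3 - <<'E'
from h import *
plan([.4605,-.4135,.051],-47)
p=r.snapshot("side"); save(p,"grip",(150,250,260,400),5)
E
```

```text
time: 3.78
ee_pos: [0.4614, -0.419, 0.0559]
ee_rot: [0.93, 0.368, 0.002, 0.007]
force: [-0.8, -0.1, -1.8]
width: 0.0913
t 3.77 pos [ 0.4614 -0.419   0.0559] x [ 0.73   0.684 -0.002] y [ 0.684 -0.729  0.015] z [ 0.009 -0.012 -1.   ] F [-0.8 -0.1 -1.8] w 0.0913 q [-0.75  0.53  1.68 -0.    0.91  0.07]
turn 0.2 then shift [ 0.0031 -0.0047  0.0048] world d [-0.0009  0.0055 -0.0049]
```

View pics/grip.png

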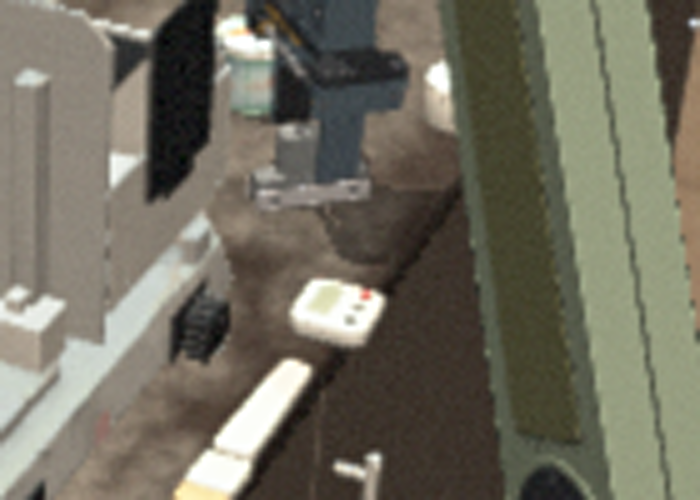

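The side crop shows the fingers straddling the grey grip (295,150), foot below at (310,188). Centring and closing.

```bash
python3 -m creep '[[0.003,-0.004,0.004,0,1],[0,0,0,0,0],[0,0,0,0,0],[0,0,0,0,0],[0,0,0,0,0]]'; python3 -m creep '[[0,0,0,0,0],[0,0,0,0,0],[0,0,-0.01,0,0],[0,0,-0.02,0,0],[0,0,-0.02,0,0]]';python3 - <<'E'
from h import *
plan([.335,-.35,.20],-74.6)
E
```

```text
time: 4.45
ee_pos: [0.4632, -0.4162, 0.0571]
ee_rot: [0.93, 0.368, 0.004, 0.012]
force: [0.2, 0.6, 0.1]
width: 0.054
time: 5.08
ee_pos: [0.4611, -0.4141, 0.1068]
ee_rot: [0.93, 0.368, 0.003, 0.009]
force: [0.4, -1.2, -1.2]
width: 0.0218
t 5.08 pos [ 0.4611 -0.4141  0.1068] x [ 0.73   0.684 -0.002] y [ 0.684 -0.73   0.02 ] z [ 0.012 -0.015 -1.   ] F [ 0.4 -1.2 -1.2] w 0.0218 q [-0.75  0.47  1.64 -0.    1.01  0.07]
turn 27.7 then shift [-0.1038 -0.0935 -0.0957] world d [-0.1261  0.0641  0.0932]
```

```bash
python3 -m creep '[[0,0,-0.03,0,0],[-0.03,0,-0.03,9.2,0],[-0.03,0,-0.03,9.2,0],[-0.02,-0.015,0,9.2,0],[-0.03,-0.035,0,0,0]]';python3 - <<'E'
from h import *
plan([.335,-.35,.20],-74.6)
p=r.snapshot("side"); save(p,"carry",(130,250,260,420),5)
E
```

```text
time: 5.7
ee_pos: [0.3501, -0.4199, 0.2008]
ee_rot: [0.992, 0.128, 0.006, 0.01]
force: [-1.0, 0.4, -2.3]
width: 0.0216
t 5.7 pos [ 0.3501 -0.4199  0.2008] x [0.967 0.254 0.009] y [ 0.254 -0.967  0.022] z [ 0.014 -0.019 -1.   ] F [-1.   0.4 -2.3] w 0.0216 q [-0.9   0.28  1.69 -0.    1.15  0.42]
turn -0.7 then shift [ 0.004  -0.0714 -0.0008] world d [-0.0151  0.0699 -0.0008]
```

View pics/carry.png

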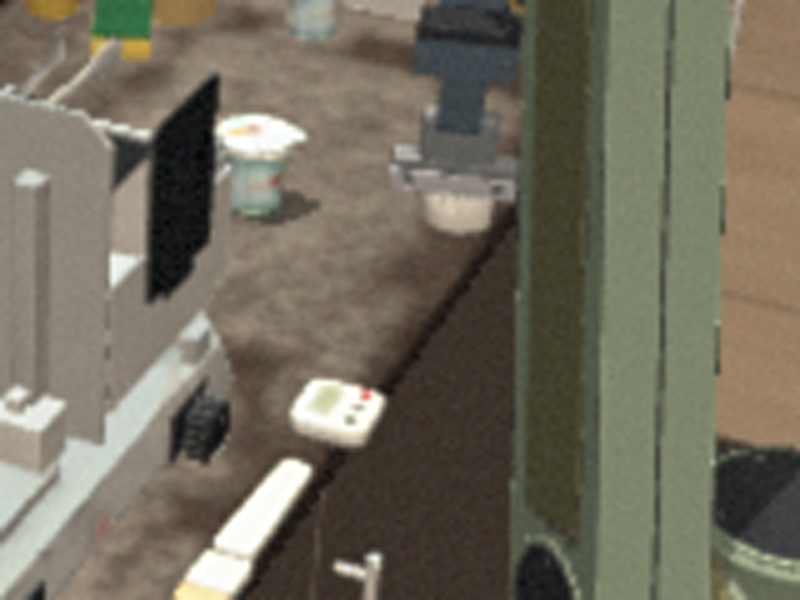

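The scraper is held level, with the foot at (455,175) clear of everything. Carrying it round the slicer's front.

```bash
python3 -m creep '[[-0.008,-0.055,0,0,0],[0.004,-0.058,0,0,0],[0.0155,-0.058,0,0,0],[0.0155,-0.058,0,0,0],[0.0155,-0.058,0,0,0]]';python3 - <<'E'
from h import *
plan([.33,0.2,.20],-74.6)
E
```

```text
time: 6.38
ee_pos: [0.31, -0.1207, 0.1974]
ee_rot: [0.992, 0.123, 0.004, 0.007]
force: [1.7, 0.1, -2.3]
width: 0.0215
t 6.38 pos [ 0.31   -0.1207  0.1974] x [0.97  0.244 0.007] y [ 0.244 -0.97   0.014] z [ 0.01  -0.012 -1.   ] F [ 1.7  0.1 -2.3] w 0.0215 q [-0.4  -0.06  2.09 -0.01  1.09  0.93]
turn -1.3 then shift [ 0.1045 -0.3038 -0.0062] world d [0.02   0.3207 0.0026]
```

```bash
python3 -m creep '[[0.022,-0.057,-0.002,-0.7,0],[0.022,-0.057,-0.002,-0.6,0],[0.02,-0.058,-0.002,0,0],[0.019,-0.058,0,0,0],[0.017,-0.058,0,0,0]]';python3 - <<'E'
from h import *
t=wb(.028,-.083)
plan([.40,.25,.22],-74.6)
plan([*t,.20],-74.6)
E
```

```text
time: 7.0
ee_pos: [0.3302, 0.1913, 0.2034]
ee_rot: [0.991, 0.134, 0.009, 0.007]
force: [1.5, -0.4, -1.8]
width: 0.0217
t 7.0 pos [0.3302 0.1913 0.2034] x [0.964 0.266 0.015] y [ 0.266 -0.964  0.016] z [ 0.019 -0.011 -1.   ] F [ 1.5 -0.4 -1.8] w 0.0217 q [ 0.51  0.02  2.   -0.02  1.11  1.82]
turn 0.0 then shift [ 0.0831 -0.0378 -0.016 ] world d [0.0698 0.0587 0.0166]
t 7.0 pos [0.3302 0.1913 0.2034] x [0.964 0.266 0.015] y [ 0.266 -0.964  0.016] z [ 0.019 -0.011 -1.   ] F [ 1.5 -0.4 -1.8] w 0.0217 q [ 0.51  0.02  2.   -0.02  1.11  1.82]
turn 0.0 then shift [ 0.2553 -0.0108  0.0071] world d [ 0.2434  0.0782 -0.0034]
```

```bash
python3 -m creep '[[0.05,-0.002,-0.015,0,0],[0.055,-0.002,0,0,0],[0.055,-0.002,0,0,0],[0.055,-0.002,0,0,0],[0.03,-0.002,0,0,0]]';python3 - <<'E'
from h import *
t=wb(.028,-.083)
plan([*t,.15],-74.6)
p=r.snapshot("side"); save(p,"over",(200,320,130,290),5)
c=cloud(p); b=(c[...,:2]-BO)@np.stack([BX,BY],1)
m=(abs(b[...,0]-.03)<.06)&(b[...,1]<-.05)&(b[...,1]>-.12)&(c[...,2]>.135)&(c[...,2]<.188)
q=c[m]; print(m.sum(), "zmin",np.percentile(q[:,2],[1,3,10]),"b",np.percentile(b[m],[2,98],axis=0))
E
```

```text
time: 7.62
ee_pos: [0.5641, 0.2781, 0.2231]
ee_rot: [0.99, 0.142, 0.008, 0.006]
force: [0.0, 0.3, -2.0]
width: 0.0215
t 7.62 pos [0.5641 0.2781 0.2231] x [0.959 0.282 0.014] y [ 0.282 -0.959  0.014] z [ 0.018 -0.01  -1.   ] F [ 0.   0.3 -2. ] w 0.0215 q [ 0.45  0.4   1.45 -0.02  1.28  1.74]
turn 1.0 then shift [0.0058 0.0098 0.0733] world d [ 0.0095 -0.0086 -0.0731]
351 zmin [0.15258082 0.15458982 0.15840685] b [[-0.0281274  -0.07933235]
 [ 0.0675085  -0.05313685]]
```

View pics/over.png

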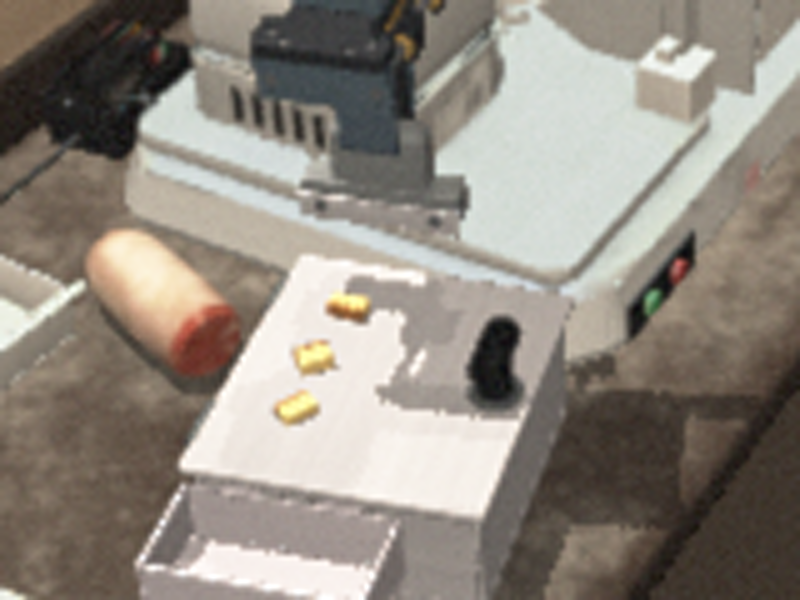

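The side crop shows the scraper above the lid's right edge (385,205), square to the box, with the chips at (350,305), (313,357), (297,407) all to its left. Before lowering I'll check the underside height: the fingers may have finished closing during the lift.

Run:
```python
from h import *
s=r.read_state()
p=r.snapshot("side"); c=cloud(p); b=(c[...,:2]-BO)@np.stack([BX,BY],1)
m=(abs(b[...,0]-.022)<.06)&(b[...,1]<-.045)&(b[...,1]>-.105)&(c[...,2]>.14)&(c[...,2]<.25)
for z in np.arange(.145,.25,.004):
    k=m&(abs(c[...,2]-z)<.002)
    if k.sum(): print(round(z,3),k.sum(),"x",np.percentile(b[k][:,0],[3,97]).round(3),"y",np.median(b[k][:,1]).round(4))
print("cam-calib check lid z",np.median(c[(abs(b[...,0]-.0)<.03)&(abs(b[...,1]-.06)<.02)][:,2]))
```

```text
0.153 14 x [-0.022  0.074] y -0.0584
0.157 32 x [-0.022  0.066] y -0.0576
0.161 36 x [-0.025  0.069] y -0.0571
0.165 41 x [-0.024  0.071] y -0.0571
0.169 42 x [-0.024  0.07 ] y -0.0578
0.173 45 x [-0.024  0.071] y -0.0597
0.177 37 x [-0.023  0.066] y -0.0596
0.181 76 x [-0.023  0.071] y -0.0627
0.185 21 x [-0.008  0.069] y -0.0606
0.189 21 x [-0.006  0.054] y -0.0595
0.193 21 x [-0.004  0.049] y -0.0594
0.197 25 x [-0.007  0.05 ] y -0.0601
0.201 24 x [-0.004  0.048] y -0.0603
0.205 16 x [-0.007  0.048] y -0.0601
0.209 13 x [-0.006  0.053] y -0.0616
0.213 15 x [-0.005  0.035] y -0.0609
0.217 28 x [-0.004  0.05 ] y -0.0585
0.221 36 x [-0.005  0.039] y -0.0648
0.225 16 x [0.008 0.038] y -0.0504
0.229 19 x [0.007 0.04 ] y -0.0517
0.233 14 x [0.008 0.039] y -0.0494
0.237 15 x [0.007 0.037] y -0.0487
0.241 19 x [0.007 0.037] y -0.0484
0.245 7 x [0.007 0.022] y -0.0801
0.249 4 x [0.01  0.014] y -0.0818
cam-calib check lid z 0.09039795010168111
```

Underside is about 0.153 (TCP − 0.069): the fingers hold only the top 11 mm of the grip, but it's firm and enough for 12 g chips. Positioning right of the chips and lowering in two steps.

```bash
python3 -m creep '[[0.003,0.01,0,0.5,0],[0.003,0.001,0.01,0.5,0],[0,0,0.015,0,0],[0,0,0.01,0,0],[0,0,0,0,0]]';python3 - <<'E'
from h import *
t=wb(.028,-.083)
plan([*t,.163],-74.6)
E
```

```text
time: 8.35
ee_pos: [0.571, 0.2668, 0.1849]
ee_rot: [0.991, 0.133, 0.006, 0.007]
force: [0.5, 0.7, -2.2]
width: 0.0217
t 8.35 pos [0.571  0.2668 0.1849] x [0.965 0.264 0.01 ] y [ 0.264 -0.965  0.015] z [ 0.014 -0.011 -1.   ] F [ 0.5  0.7 -2.2] w 0.0217 q [ 0.43  0.43  1.5  -0.02  1.21  1.74]
turn -0.1 then shift [ 0.003  -0.0022  0.0219] world d [ 0.0026  0.0027 -0.0219]
```

```bash
python3 -m creep '[[0.001,-0.001,0.008,0,0],[0.001,0,0.007,0,0],[0.001,0,0.005,0,0],[0,0,0,0,0],[0,0,0,0,0]]';python3 - <<'E'
from h import *
t=wb(.028,-.083)
plan([*t,.163],-74.6)
p=r.snapshot("side"); save(p,"low",(220,310,140,260),6)
c=cloud(p); b=(c[...,:2]-BO)@np.stack([BX,BY],1)
m=(abs(b[...,0]-.022)<.06)&(b[...,1]<-.06)&(b[...,1]>-.105)&(c[...,2]>.085)&(c[...,2]<.17)
for z in np.arange(.088,.17,.004):
    k=m&(abs(c[...,2]-z)<.002)
    if k.sum(): print(round(z,3),k.sum(),"x",np.percentile(b[k][:,0],[3,97]).round(3),"y",np.median(b[k][:,1]).round(4))
E
```

```text
time: 8.98
ee_pos: [0.5744, 0.269, 0.1642]
ee_rot: [0.991, 0.133, 0.007, 0.006]
force: [-0.1, 0.3, -3.8]
width: 0.0215
t 8.97 pos [0.5744 0.269  0.1642] x [0.964 0.264 0.012] y [ 0.264 -0.964  0.014] z [ 0.015 -0.011 -1.   ] F [-0.1  0.3 -3.8] w 0.0215 q [ 0.43  0.45  1.52 -0.02  1.16  1.74]
turn -0.1 then shift [-0.0006 -0.0007  0.0011] world d [-0.0008  0.0005 -0.0012]
0.088 61 x [-0.036  0.077] y -0.0709
0.092 76 x [-0.036  0.077] y -0.0683
0.096 22 x [-0.019  0.074] y -0.0697
0.1 29 x [-0.021  0.073] y -0.0686
0.104 40 x [-0.02   0.074] y -0.0686
0.108 39 x [-0.022  0.077] y -0.0704
0.112 41 x [-0.02   0.073] y -0.07
0.116 36 x [-0.021  0.069] y -0.0707
0.12 59 x [-0.02   0.074] y -0.0733
0.124 51 x [-0.018  0.074] y -0.0741
0.128 18 x [-0.001  0.06 ] y -0.0721
0.132 26 x [-0.002  0.052] y -0.0725
0.136 11 x [0.001 0.04 ] y -0.0725
0.14 20 x [-0.003  0.051] y -0.0712
0.144 21 x [-0.001  0.055] y -0.0721
0.148 13 x [-0.001  0.05 ] y -0.07
0.152 9 x [0.001 0.056] y -0.0715
0.156 26 x [-0.002  0.054] y -0.0715
0.16 29 x [0.    0.039] y -0.0787
0.164 21 x [0.004 0.054] y -0.0734
0.168 13 x [0.012 0.043] y -0.063
```

View pics/low.png

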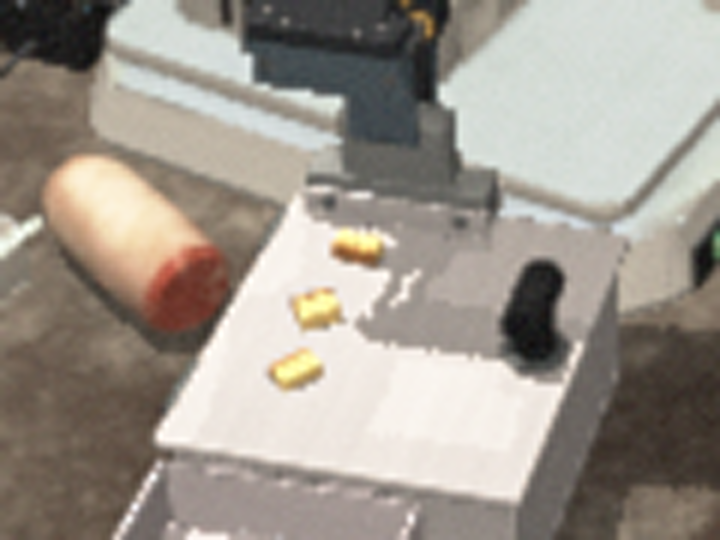

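The foot stands just over the lid behind the right-hand chip, covering box x −0.02 to 0.075, with all chips in front of it. Sweeping now, checking height and force every call.

```bash
python3 -m creep '[[0,-0.008,0.0005,0,0],[0,-0.015,0,0,0],[0,-0.015,0,0,0],[0,-0.015,0,0,0],[0,-0.008,0,0,0]]';python3 - <<'E'
from h import *
plan([*wb(.028,.099),.163],-74.6)
E
```

```text
time: 9.65
ee_pos: [0.5571, 0.3325, 0.1634]
ee_rot: [0.991, 0.133, 0.007, 0.006]
force: [0.3, -0.1, -1.4]
width: 0.0217
t 9.65 pos [0.5571 0.3325 0.1634] x [0.964 0.265 0.013] y [ 0.264 -0.964  0.013] z [ 0.016 -0.009 -1.   ] F [ 0.3 -0.1 -1.4] w 0.0217 q [ 0.53  0.47  1.48 -0.02  1.18  1.84]
turn -0.1 then shift [-0.0009 -0.1168 -0.0012] world d [-0.0319  0.1124 -0.0004]
```

```bash
python3 -m creep '[[0,-0.012,-0.0003,0,0],[0,-0.014,-0.0003,0,0],[0,-0.014,-0.0003,0,0],[0,-0.014,-0.0002,0,0],[0,-0.008,0,0,0]]';python3 - <<'E'
from h import *
plan([*wb(.028,.099),.163],-74.6)
p=r.snapshot("side"); save(p,"sweep",(220,330,130,270),5)
E
```

```text
time: 10.28
ee_pos: [0.5394, 0.3968, 0.1635]
ee_rot: [0.991, 0.134, 0.007, 0.006]
force: [0.3, 0.2, -1.7]
width: 0.0217
t 10.28 pos [0.5394 0.3968 0.1635] x [0.964 0.265 0.013] y [ 0.265 -0.964  0.014] z [ 0.016 -0.01  -1.   ] F [ 0.3  0.2 -1.7] w 0.0217 q [ 0.63  0.5   1.43 -0.02  1.2   1.93]
turn -0.0 then shift [-0.0008 -0.0501 -0.0002] world d [-0.0141  0.0481 -0.0005]
```

View pics/sweep.png

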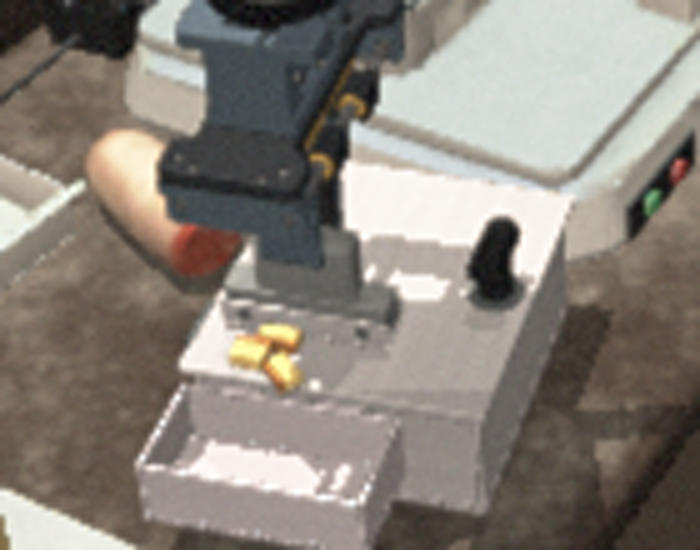

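All three chips are bunched in front of the foot (265,355), near the lid's left edge and above the trough. Pushing on over the edge.

```bash
python3 -m creep '[[0,-0.012,-0.0003,0,0],[0,-0.013,-0.0003,0,0],[0,-0.013,-0.0003,0,0],[0,-0.012,-0.0002,0,0],[0,-0.005,0,0,0]]'; python3 -m creep '[[0,-0.004,0,0,0],[0,0,0,0,0],[0,0.01,-0.002,0,0],[0,0.01,-0.02,0,0],[0,0,-0.03,0,0]]';python3 - <<'E'
from h import *
plan([*wb(.028,.08),.25],-74.6)
p=r.snapshot("side"); q=r.snapshot("top")
for n,p in (("side",p),("top",q)):
    save(p,"tr_"+n,(220,330,130,270) if n=="side" else (165,265,130,260),5)
    for d in r.landmark_of("chip_1",p)[:4]:
        w=world(p,d["location"]); print(n,np.round(d["location"]),round(d["confidence"],2),"trough frame",((w[:2]-BO)@np.stack([BX,BY],1)-[.025,.1255]).round(3),(w[2]-.034).round(3))
E
```

```text
time: 10.95
ee_pos: [0.5236, 0.4543, 0.1638]
ee_rot: [0.991, 0.134, 0.007, 0.005]
force: [-0.2, 0.2, -2.9]
width: 0.0215
time: 11.58
ee_pos: [0.5268, 0.4359, 0.216]
ee_rot: [0.991, 0.133, 0.005, 0.008]
force: [0.6, 0.9, -2.0]
width: 0.022
t 11.57 pos [0.5268 0.4359 0.216 ] x [0.964 0.264 0.008] y [ 0.264 -0.964  0.016] z [ 0.012 -0.014 -1.   ] F [ 0.6  0.9 -2. ] w 0.022 q [ 0.68  0.5   1.3  -0.02  1.34  1.99]
turn -0.1 then shift [ 0.0012  0.0105 -0.0338] world d [ 0.0035 -0.0093  0.034 ]
side [316. 190.] 0.5 trough frame [-0.011 -0.006] 0.005
side [309. 174.] 0.45 trough frame [ 0.038 -0.011] 0.015
```

View pics/tr_side.png

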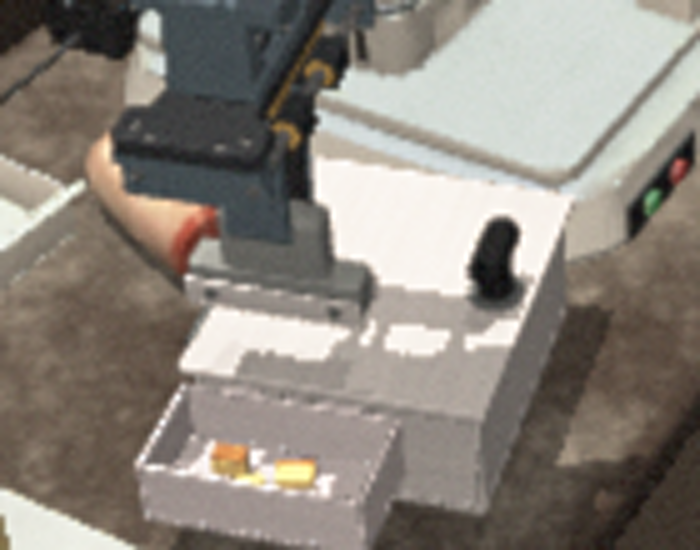

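The lid is clear: two chips show in the trough at (230,458), (295,472), with a third partly hidden behind its wall at about (250,478). I'll confirm from the top camera once the arm is away. Next I raise the scraper and turn it so its width lies along world y.

```bash
python3 -m creep '[[0,0,-0.03,-5,0],[0,0,-0.01,-10,0],[0,0,0,-10,0],[0,0,0,-10,0],[0,0,0,-10,0]]'; python3 -m creep '[[0,0,0,-10,0],[0,0,0,-10,0],[0,0,0,-9,0],[0,0,0,0,0],[0,0,0,0,0]]';python3 - <<'E'
from h import *
for n in ("top","side"):
    p=r.snapshot(n)
    for d in r.landmark_of("free_spot",p)[:1]: print(n,d["confidence"],world(p,d["location"],0).round(4))
plan([.395,.098,.25],0)
E
```

```text
time: 12.4
ee_pos: [0.5241, 0.4348, 0.2498]
ee_rot: [0.858, 0.514, -0.003, 0.009]
force: [-0.6, 0.6, -2.2]
width: 0.0218
time: 13.02
ee_pos: [0.522, 0.4323, 0.2424]
ee_rot: [0.697, 0.717, -0.012, 0.008]
force: [0.5, 0.5, -2.4]
width: 0.0216
top 0.95 [0.3941 0.0875 0.    ]
side 0.8 [0.4069 0.1143 0.    ]
t 13.22 pos [0.5222 0.4326 0.2431] x [-0.029  0.999 -0.027] y [ 1.     0.029 -0.006] z [-0.005 -0.027 -1.   ] F [ 0.4  0.5 -2.1] w 0.0215 q [ 0.68  0.49  1.25 -0.02  1.42  0.66]
turn 1.7 then shift [-0.3346 -0.1273  0.0029] world d [-0.1272 -0.3346  0.0069]
```

```bash
python3 -m creep '[[-0.05,-0.02,0,1,0],[-0.06,-0.024,0,0.7,0],[-0.06,-0.024,0.002,0,0],[-0.06,-0.024,0.002,0,0],[-0.06,-0.024,0.002,0,0]]'; python3 -m creep '[[-0.03,-0.01,0.005,0,0],[0,0,0.02,0,0],[0,0,0.02,0,0],[0,0,0.02,0,0],[0,0,0,0,0]]';python3 - <<'E'
from h import *
plan([.39,.10,.075],0)
E
```

```text
time: 13.85
ee_pos: [0.411, 0.1478, 0.2444]
ee_rot: [0.707, 0.707, -0.009, 0.009]
force: [0.7, -0.3, -1.7]
width: 0.0218
time: 14.48
ee_pos: [0.399, 0.1113, 0.182]
ee_rot: [0.71, 0.704, -0.006, 0.012]
force: [-0.6, 0.4, -1.9]
width: 0.022
t 14.47 pos [0.399  0.1113 0.182 ] x [ 0.009  1.    -0.025] y [ 1.    -0.008  0.008] z [ 0.007 -0.025 -1.   ] F [-0.6  0.4 -1.9] w 0.022 q [ 0.26  0.1   1.97 -0.03  1.07  0.29]
turn -0.5 then shift [-0.0086 -0.0098  0.1072] world d [-0.009  -0.0113 -0.107 ]
```

```bash
python3 -m creep '[[-0.008,-0.009,0.03,0,0],[0,0,0.03,0,0],[0,0,0.025,0,0],[0,0,0.015,0,0],[0,0,0,0,0]]';python3 - <<'E'
from h import *
plan([.39,.10,.07],0)
p=r.snapshot("side"); c=cloud(p)
m=(abs(c[...,0]-.39)<.06)&(abs(c[...,1]-.10)<.075)&(c[...,2]>.006)&(c[...,2]<.1)
for z in np.arange(.004,.09,.004):
    k=m&(abs(c[...,2]-z)<.002)
    if k.sum(): print(round(z,3),k.sum(),"x",np.percentile(c[k][:,0],[3,97]).round(3),"y",np.percentile(c[k][:,1],[3,97]).round(3))
E
```

```text
time: 15.1
ee_pos: [0.3967, 0.1025, 0.0857]
ee_rot: [0.71, 0.704, 0.0, 0.015]
force: [0.3, 0.3, -1.7]
width: 0.0219
t 15.1 pos [0.3967 0.1025 0.0857] x [ 0.01   1.    -0.021] y [ 1.    -0.01   0.022] z [ 0.021 -0.022 -1.   ] F [ 0.3  0.3 -1.7] w 0.0219 q [ 0.25  0.21  2.13 -0.04  0.78  0.28]
turn -0.5 then shift [-0.0021 -0.007   0.0156] world d [-0.0067 -0.0025 -0.0157]
0.008 1 x [0.374 0.374] y [0.025 0.025]
0.012 4 x [0.355 0.389] y [0.026 0.134]
0.016 9 x [0.359 0.387] y [0.027 0.144]
0.02 12 x [0.383 0.407] y [0.065 0.152]
0.024 23 x [0.382 0.449] y [0.055 0.17 ]
0.028 31 x [0.382 0.449] y [0.067 0.156]
0.032 31 x [0.383 0.449] y [0.064 0.164]
0.036 28 x [0.383 0.448] y [0.059 0.161]
0.04 41 x [0.385 0.449] y [0.072 0.156]
0.044 49 x [0.385 0.449] y [0.06  0.167]
0.048 35 x [0.386 0.45 ] y [0.067 0.168]
0.052 18 x [0.386 0.45 ] y [0.088 0.167]
0.056 18 x [0.385 0.449] y [0.087 0.159]
0.06 15 x [0.386 0.449] y [0.09  0.161]
0.064 7 x [0.385 0.398] y [0.111 0.134]
0.068 6 x [0.388 0.402] y [0.12  0.134]
0.072 9 x [0.387 0.415] y [0.118 0.135]
0.076 14 x [0.38  0.411] y [0.104 0.134]
0.08 27 x [0.377 0.413] y [0.094 0.132]
0.084 36 x [0.376 0.408] y [0.089 0.129]
0.088 16 x [0.377 0.414] y [0.096 0.128]
```

```bash
python3 -m creep '[[-0.002,-0.004,0.008,0,0],[0,0,0.005,0,0],[0,0,0.003,0,0],[0,0,0,0,0],[0,0,0,0,0]]';python3 - <<'E'
from h import *
st()
E
```

```text
time: 15.78
ee_pos: [0.3954, 0.1008, 0.0716]
ee_rot: [0.71, 0.704, 0.003, 0.017]
force: [-0.1, -0.3, -2.6]
width: 0.0217
t 15.78 pos [0.3954 0.1008 0.0716] x [ 0.01  1.   -0.02] y [ 1.    -0.01   0.029] z [ 0.028 -0.02  -0.999] F [-0.1 -0.3 -2.6] w 0.0217 q [ 0.24  0.23  2.16 -0.04  0.73  0.28]
```

```bash
python3 -m creep '[[0,0,0.002,0,0],[0,0,0.002,0,0],[0,0,0,0,0],[0,0,0,0,0],[0,0,0,0,0]]';python3 - <<'E'
from h import *
st()
E
```

```text
time: 16.4
ee_pos: [0.3969, 0.1001, 0.0693]
ee_rot: [0.71, 0.704, 0.004, 0.019]
force: [-0.6, -0.2, -0.7]
width: 0.0216
t 16.4 pos [0.3969 0.1001 0.0693] x [ 0.009  1.    -0.021] y [ 0.999 -0.008  0.032] z [ 0.032 -0.021 -0.999] F [-0.6 -0.2 -0.7] w 0.0216 q [ 0.24  0.23  2.16 -0.04  0.72  0.28]
```

```bash
python3 -m creep '[[0,0,0.002,0,0],[0,0,0.001,0,0],[0,0,0,0,0],[0,0,0,0,0.35],[0,0,0,0,0.4]]';python3 -m creep '[[0,0,0,0,0.45],[0,0,0,0,0.45],[0,0,0,0,0.45],[0,0,0,0,0.45],[0,0,-0.02,0,0.45]]';python3 -m creep '[[0,0,-0.04,0,0.45],[0,0,-0.06,0,0.45],[0,0,-0.04,0,0.7],[0,0,0,0,0.7],[0,0,0,0,0.7]]';python3 - <<'E'
from h import *
plan([*wb(-.068,0),.25],-74.6)
plan([*wb(-.068,0),.25],105.4)
p=r.snapshot("top"); save(p,"after",(165,265,125,285),5)
c=cloud(p); k=(abs(c[...,0]-.395)<.04)&(abs(c[...,1]-.10)<.06)&(c[...,2]>.05)&(c[...,2]<.09); print("grip",c[k].mean(0) if k.any() else None)
for d in r.landmark_of("chip_1",p)[:5]:
    w=world(p,d["location"]); print(np.round(d["location"]),round(d["confidence"],2),"trough frame",((w[:2]-BO)@np.stack([BX,BY],1)-[.025,.1255]).round(3),(w[2]-.034).round(3))
E
```

```text
time: 17.02
ee_pos: [0.3982, 0.1, 0.0689]
ee_rot: [0.71, 0.704, 0.005, 0.02]
force: [0.3, -0.2, 0.2]
width: 0.036
time: 17.65
ee_pos: [0.3967, 0.1001, 0.0878]
ee_rot: [0.71, 0.704, 0.003, 0.019]
force: [-0.7, -0.5, 0.3]
width: 0.0411
time: 18.27
ee_pos: [0.3919, 0.1032, 0.2321]
ee_rot: [0.71, 0.704, 0.003, 0.019]
force: [-0.6, 0.3, -1.3]
width: 0.0635
t 18.27 pos [0.3919 0.1032 0.2321] x [ 0.009  1.    -0.022] y [ 0.999 -0.008  0.031] z [ 0.031 -0.022 -0.999] F [-0.6  0.3 -1.3] w 0.0635 q [ 0.25  0.03  1.91 -0.03  1.17  0.27]
turn 74.1 then shift [ 0.1237 -0.1945 -0.0207] world d [0.0671 0.2208 0.0179]
t 18.27 pos [0.3919 0.1032 0.2321] x [ 0.009  1.    -0.022] y [ 0.999 -0.008  0.031] z [ 0.031 -0.022 -0.999] F [-0.6  0.3 -1.3] w 0.0635 q [ 0.25  0.03  1.91 -0.03  1.17  0.27]
turn -105.9 then shift [-0.1237  0.1945 -0.0207] world d [0.0671 0.2208 0.0179]
grip [0.39836058 0.06993044 0.06703987]
[216. 151.] 0.58 trough frame [-0.02  -0.034] 0.06
[210. 142.] 0.42 trough frame [0.024 0.006] 0.008
[206. 147.] 0.36 trough frame [ 0.029 -0.019] 0.016
```

View pics/after.png

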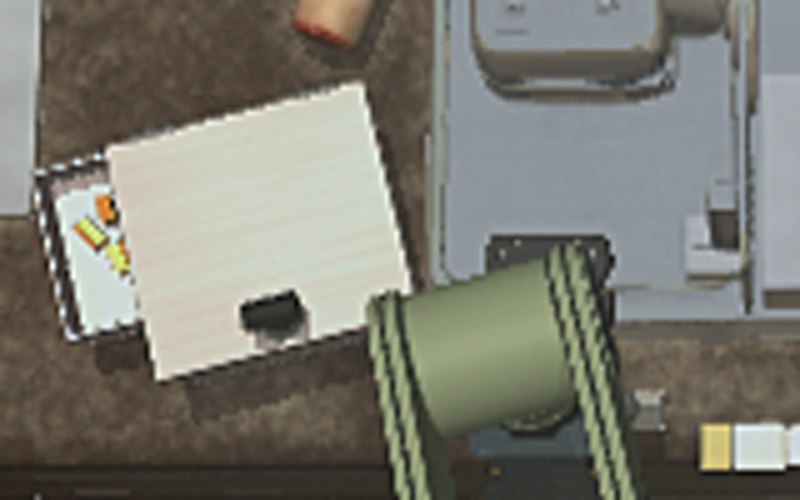

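All three chips are in the trough at (107,208), (92,233), (118,255) and the lid is empty. The scraper's visible end at (650,410) stands where it was released. Next, turning to the knob.

```bash
python3 -m creep '[[0,0,-0.02,10.6,0.9],[0,0,0,10.6,0.9],[0,0,0,10.6,0.9],[0,0,0,10.6,0.9],[0,0,0,10.6,0.9]]';python3 -m creep '[[0,0,0,10.6,0.9],[0,0,0,10.6,0.9],[0.03,-0.05,0,0,0.9],[0.03,-0.05,0,0,0.9],[0.03,-0.05,0,0,0.9]]';python3 - <<'E'
from h import *
plan([*wb(-.068,0),.20],-74.6)
for n in ("top","side"):
    p=r.snapshot(n); c=cloud(p); b=(c[...,:2]-BO)@np.stack([BX,BY],1)
    k=(abs(b[...,0]+.068)<.035)&(abs(b[...,1])<.04)&(c[...,2]>.115)&(c[...,2]<.142)
    if k.sum()>8: print(n,k.sum(),"knob box ctr",((np.array(cv2.minAreaRect(c[k][:,:2].astype(np.float32))[0])-BO)@np.stack([BX,BY],1)).round(4), c[k][:,2].max())
E
```

```text
time: 19.0
ee_pos: [0.3879, 0.1027, 0.2447]
ee_rot: [0.952, 0.306, 0.003, 0.015]
force: [-0.7, -0.2, 0.0]
width: 0.0822
time: 19.62
ee_pos: [0.4374, 0.2693, 0.2326]
ee_rot: [0.993, 0.118, -0.002, 0.017]
force: [1.3, 0.0, 0.3]
width: 0.0822
t 19.62 pos [0.4374 0.2693 0.2326] x [ 0.972  0.235 -0.007] y [ 0.235 -0.971  0.033] z [ 0.001 -0.034 -0.999] F [1.3 0.  0.3] w 0.0822 q [ 0.55  0.23  1.68 -0.03  1.26  1.89]
turn -1.8 then shift [ 0.0356 -0.048   0.0307] world d [ 0.0216  0.0547 -0.0326]
side 99 knob box ctr [-0.0665  0.0032] 0.13569566586362458
```

```bash
python3 -m creep '[[0.018,-0.024,0.01,-1.8,0.9],[0.018,-0.024,0.015,0,0.9],[0,0,0.01,0,0.9],[0,0,0,0,0.9],[0,0,0,0,0.9]]';python3 - <<'E'
from h import *
plan([*wb(-.068,.001),.117],-74.6)
E
```

```text
time: 20.35
ee_pos: [0.4584, 0.3237, 0.1881]
ee_rot: [0.99, 0.137, -0.008, 0.02]
force: [-0.6, -0.4, -0.7]
width: 0.0821
t 20.35 pos [0.4584 0.3237 0.1881] x [ 0.962  0.271 -0.02 ] y [ 0.271 -0.962  0.037] z [-0.01  -0.041 -0.999] F [-0.6 -0.4 -0.7] w 0.0821 q [ 0.61  0.34  1.63 -0.03  1.2   1.92]
turn 0.4 then shift [ 0.0021 -0.0037  0.0709] world d [ 0.0003  0.0012 -0.0711]
```

```bash
python3 -m creep '[[0.001,-0.002,0.018,0.4,0.9],[0.001,-0.001,0.018,0,0.9],[0,-0.001,0.015,0,0.9],[0,0,0.012,0,0.9],[0,0,0,0,0.9]]';python3 - <<'E'
from h import *
plan([*wb(-.068,.001),.117],-74.6)
p=r.snapshot("side"); save(p,"knob",(220,320,160,290),5)
E
```

```text
time: 20.98
ee_pos: [0.4594, 0.3231, 0.1264]
ee_rot: [0.991, 0.132, -0.005, 0.019]
force: [0.3, 0.2, -0.7]
width: 0.0818
t 20.98 pos [0.4594 0.3231 0.1264] x [ 0.965  0.261 -0.015] y [ 0.262 -0.965  0.036] z [-0.005 -0.038 -0.999] F [ 0.3  0.2 -0.7] w 0.0818 q [ 0.61  0.39  1.72 -0.03  1.06  1.93]
turn -0.2 then shift [ 0.     -0.0023  0.0093] world d [-0.0006  0.0018 -0.0094]
```

View pics/knob.png

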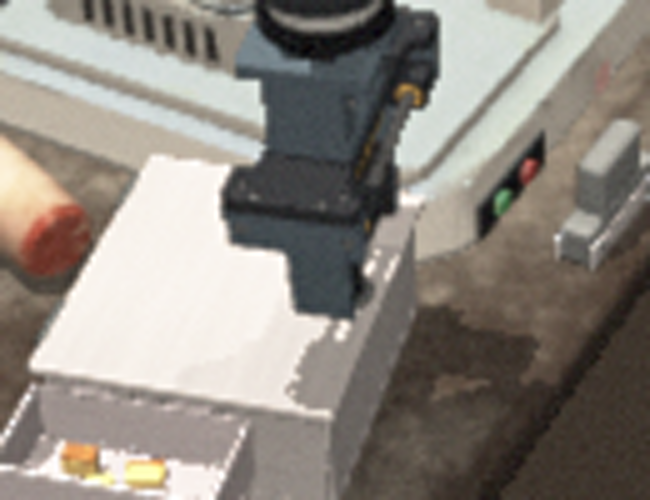

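The left finger is down beside the knob (325,280), with the scraper upright at (605,190) and the chips in the trough. Lowering the last bit and closing on the knob's ends.

```bash
python3 -m creep '[[0,-0.002,0.006,0,0.9],[0,0,0.004,0,0.9],[0,0,0,0,0],[0,0,0,0,0],[0,0,0,0,0]]';python3 -m creep '[[0,0,0,0,0],[0,0,0,0,0],[0,0,0,0,0],[0,0,0,0,0],[0,0,0,0,0]]';python3 - <<'E'
from h import *
st()
E
```

```text
time: 21.65
ee_pos: [0.46, 0.3259, 0.1177]
ee_rot: [0.991, 0.132, -0.003, 0.018]
force: [0.1, -0.2, 0.1]
width: 0.0553
time: 22.28
ee_pos: [0.4606, 0.3239, 0.1178]
ee_rot: [0.991, 0.132, -0.003, 0.019]
force: [0.3, 0.2, 0.2]
width: 0.0402
t 22.27 pos [0.4606 0.3239 0.1178] x [ 0.965  0.262 -0.011] y [ 0.262 -0.964  0.038] z [-0.001 -0.039 -0.999] F [0.3 0.2 0.2] w 0.0402 q [ 0.61  0.4   1.73 -0.04  1.03  1.94]
```

Gripped (40.2 mm = knob length). Raising along the hinge arc.

```bash
python3 -m creep '[[0.0037,0,-0.0136,0,0],[0.0049,0,-0.0133,0,0],[0.0061,0,-0.0128,0,0],[0.0071,0,-0.0122,0,0],[0,0,0,0,0]]';cat >> h.py <<'E'
def arc(p0=np.array([.4606,.3239,.1178])):
    s=st(); d=np.array(s["ee_pos"])-p0; x=d[:2]@BX; y=d[:2]@BY
    v=np.array([-.158+x,.036+d[2]]); th=np.arctan2(v[1],-v[0])-np.arctan2(.036,.158)
    print("theta deg",np.degrees(th).round(2),"radius err",(np.hypot(*v)-np.hypot(.158,.036)).round(4),"y",round(y,4)); plan([*(p0[:2]+.0717*BX),p0[2]+.1012])
E
python3 -c "
from h import *
arc()"
```

```text
time: 22.9
ee_pos: [0.4827, 0.3297, 0.1716]
ee_rot: [0.991, 0.132, -0.005, 0.022]
force: [1.4, -2.9, -4.4]
width: 0.0401
t 22.9 pos [0.4827 0.3297 0.1716] x [ 0.965  0.262 -0.016] y [ 0.262 -0.964  0.042] z [-0.004 -0.045 -0.999] F [ 1.4 -2.9 -4.4] w 0.0401 q [ 0.6   0.39  1.6  -0.04  1.18  1.92]
theta deg 20.77 radius err 0.0002 y -0.0003
t 22.9 pos [0.4827 0.3297 0.1716] x [ 0.965  0.262 -0.016] y [ 0.262 -0.964  0.042] z [-0.004 -0.045 -0.999] F [ 1.4 -2.9 -4.4] w 0.0401 q [ 0.6   0.39  1.6  -0.04  1.18  1.92]
turn 0 then shift [ 0.0481  0.0016 -0.0481] world d [0.047  0.0132 0.0474]
```

```bash
python3 -m creep '[[0.008,0,-0.0115,0,0],[0.0092,0,-0.0108,0,0],[0.01,0.0005,-0.01,0,0],[0.0105,0.0005,-0.009,0,0],[0,0,0,0,0]]';python3 -c "
from h import *
arc()"
```

```text
time: 23.52
ee_pos: [0.519, 0.3392, 0.212]
ee_rot: [0.991, 0.132, -0.009, 0.024]
force: [0.1, -3.8, -3.9]
width: 0.04
t 23.52 pos [0.519  0.3392 0.212 ] x [ 0.965  0.261 -0.023] y [ 0.262 -0.964  0.045] z [-0.011 -0.049 -0.999] F [ 0.1 -3.8 -3.9] w 0.04 q [ 0.58  0.42  1.45 -0.04  1.31  1.89]
theta deg 40.31 radius err 0.0007 y -0.0007
t 23.52 pos [0.519  0.3392 0.212 ] x [ 0.965  0.261 -0.023] y [ 0.262 -0.964  0.045] z [-0.011 -0.049 -0.999] F [ 0.1 -3.8 -3.9] w 0.04 q [ 0.58  0.42  1.45 -0.04  1.31  1.89]
turn 0 then shift [ 0.0111 -0.0005 -0.0073] world d [0.0107 0.0037 0.007 ]
```

```bash
python3 -m creep '[[0.006,0,-0.004,0,0],[0.005,0,-0.0033,0,0],[0,0,0,0,0],[0,0,0,0,0],[0,0,0,0,0]]';python3 - <<'E'
from h import *
arc()
for n in ("side","top"):
    p=r.snapshot(n); c=cloud(p); b=(c[...,:2]-BO)@np.stack([BX,BY],1)
    if n=="side": save(p,"end",(170,330,130,330),4)
    k=(b[...,0]>-.02)&(b[...,0]<.085)&(abs(b[...,1])>.045)&(abs(b[...,1])<.09)&(c[...,2]>.095)&(c[...,2]<.21)
    X=b[k][:,0]; Z=c[k][:,2]
    for _ in range(4):
        f=np.polyfit(X,Z,1); e=abs(Z-np.polyval(f,X)); g=e<max(.004,np.percentile(e,70)); X,Z=X[g],Z[g]
    print(n,len(X),"lid angle",np.degrees(np.arctan(-f[0])).round(2), "via hinge",np.degrees(np.median(np.arctan2(Z-.091,.09-X))).round(1))
    for d in r.landmark_of("chip_1",p)[:4]:
        w=world(p,d["location"]); print(np.round(d["location"]),round(d["confidence"],2),"trough",((w[:2]-BO)@np.stack([BX,BY],1)-[.025,.1255]).round(3),(w[2]-.034).round(3))
    for nm,z in (("brush",.0),("timer",0),("scraper",0)):
        for d in r.landmark_of(nm,p)[:1]: print(nm,world(p,d["location"],z).round(3),d["confidence"])
st()
E
```

```text
time: 24.15
ee_pos: [0.5281, 0.3416, 0.2186]
ee_rot: [0.991, 0.132, -0.011, 0.025]
force: [0.0, -5.3, -3.5]
width: 0.0402
t 24.15 pos [0.5281 0.3416 0.2186] x [ 0.965  0.261 -0.029] y [ 0.263 -0.964  0.046] z [-0.015 -0.052 -0.999] F [ 0.  -5.3 -3.5] w 0.0402 q [ 0.57  0.43  1.41 -0.04  1.34  1.89]
theta deg 44.33 radius err 0.0007 y -0.0008
t 24.15 pos [0.5281 0.3416 0.2186] x [ 0.965  0.261 -0.029] y [ 0.263 -0.964  0.046] z [-0.015 -0.052 -0.999] F [ 0.  -5.3 -3.5] w 0.0402 q [ 0.57  0.43  1.41 -0.04  1.34  1.89]
turn 0 then shift [ 0.0019 -0.0008 -0.0005] world d [0.0017 0.0013 0.0004]
side 298 lid angle 43.9 via hinge 45.8
[313. 190.] 0.54 trough [-0.008 -0.011] 0.009
[294. 210.] 0.53 trough [-0.026 -0.132] -0.03
[310. 175.] 0.48 trough [ 0.034 -0.007] 0.016
brush [ 0.373 -0.067  0.   ] 0.7
timer [ 0.362 -0.251  0.   ] 0.47
scraper [0.388 0.101 0.   ] 0.76
top 173 lid angle 43.95 via hinge 44.9
[216. 146.] 0.28 trough [-0.137 -0.144] 0.583
brush [ 0.378 -0.089  0.   ] 0.79
timer [ 0.385 -0.251  0.   ] 0.69
scraper [0.388 0.084 0.   ] 0.46
t 24.65 pos [0.5281 0.3416 0.2187] x [ 0.965  0.261 -0.029] y [ 0.263 -0.964  0.046] z [-0.015 -0.052 -0.999] F [-0.5 -5.1 -3.6] w 0.0398 q [ 0.57  0.43  1.41 -0.04  1.34  1.89]
```

View pics/end.png

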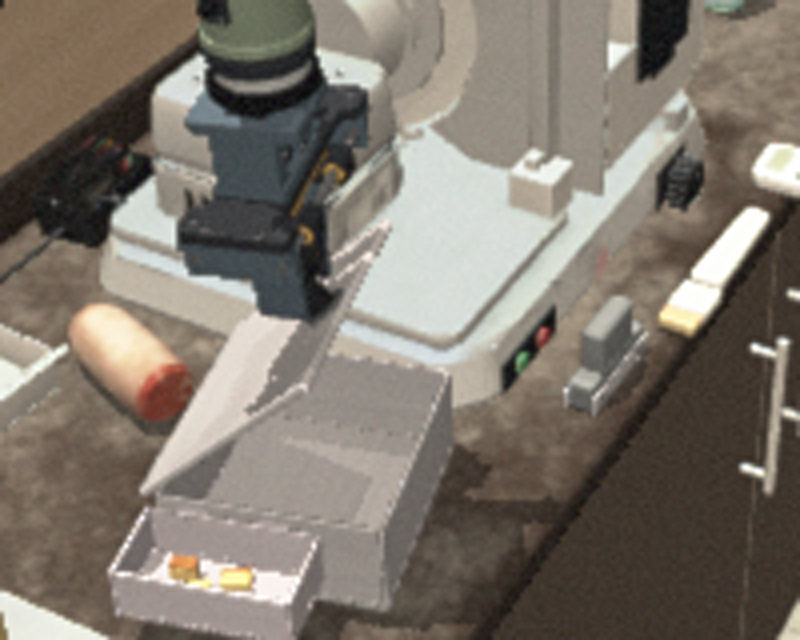

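The final picture shows the lid half open and held at the knob (290,290), the chips in the trough (185,568), (237,578) and the scraper upright (610,345). The hinge arc gives 44.3° and the depth fits give 44–46°, so I'm handing in.

```bash
python3 -c "
from h import *
r.close_job(); st()"
```

```text
the job is handed in; nothing more can be done
the job is handed in; nothing more can be done
```

I pushed all three chips into the crumb trough with the scraper while the lid was shut. I then stood the scraper upright on the free spot, let go, and raised the lid by its knob. The job was handed in at about 25 s of the 72 s, with the gripper still holding the lid.

**Last checks**
- **Lid angle:** 44.3° from the hinge arc, and 43.9–45.8° from the depth images. It was standing still, with the grip 40 mm wide, which is the knob's length.
- **Scraper:** upright and untouched near (0.39, 0.10). The two cameras disagree on its y by about 17 mm.
- **Chips:** the top view taken after the sweep showed all three in the trough and an empty lid. In the last side view two are clear and the third is only partly visible behind the trough wall. At the end the network also gave one reading inside the box and one from the top camera far off; neither lies in the trough, and I took both for false.
- **Bystanders:** I never came near them. The brush reads unchanged within about 15 mm. The timer's first reading was confused with the brush in the top view, so I could only compare it in the side view, where it agreed to about 20 mm. I did not re-measure the label roll, spice jar or sample pot.

**Deviations**
- The fingers closed on the scraper while it was being lifted, so they held only the top 11 mm or so of its grip. It stayed firm.
- The tool had drifted about 3° from vertical by the end.
- After handing in, the interface confirmed nothing further, so I have no state reading from that moment.

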